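# Check three hold-down arms for set glue

## Task

Three wooden hold-down arms stand open beside their glued-up blocks, and set glue is making one of the pivots bind. With closed fingers, without gripping, gently push each arm by its knob towards its block to feel how it swings: leave the two that swing freely fully over against their far stops, and when you feel the third bind do not force it but swing it all the way back to its open stop. Leave the other things on the bench alone.

Things in the scene. Friction and masses are not known exactly. Their poses are not given: they have to be found in the camera images.
- station_a: Wooden station fixed to the bench. Origin: at bench level on the arm's vertical pivot axis (steel bolt, top at 85 mm). Plywood plate 200 x 200 x 15 mm, reaching 165 mm to own -x (towards the robot), 35 mm to +x, 100 mm to each side. On its -y front half a glued-up block 75 x 36 mm, top at 47 mm. Two stop dowels, top at 65 mm, end the arm's arc.
- knob_a (a point): Centre of the upright round knob on this station's arm: 28 mm across, 50 mm tall, from 73 to 123 mm above the bench, its axis 125 mm from the pivot axis. The arm is a level wooden bar 160 x 36 x 22 mm, top at 73 mm, ending 23 mm beyond the knob's axis.
- holddown_a (a joint): Swing of the arm, rad, counter-clockwise from above. 0: open stop, arm pointing 140 degrees counter-clockwise from the station's +x. 1.4: far stop, over the block (220 degrees). Stays where left; runs freely at about 1 N on the knob; at a stop the arm springs about 1 mm per N. One of the three arms, alike in looks, is stopped part-way by set glue, the push rising there as at a stop.
- station_b: Wooden station fixed to the bench. Origin: at bench level on the arm's vertical pivot axis (steel bolt, top at 85 mm). Plywood plate 200 x 200 x 15 mm, reaching 165 mm to own -x (towards the robot), 35 mm to +x, 100 mm to each side. On its -y front half a glued-up block 75 x 36 mm, top at 47 mm. Two stop dowels, top at 65 mm, end the arm's arc.
- knob_b (a point): Centre of the upright round knob on this station's arm: 28 mm across, 50 mm tall, from 73 to 123 mm above the bench, its axis 125 mm from the pivot axis. The arm is a level wooden bar 160 x 36 x 22 mm, top at 73 mm, ending 23 mm beyond the knob's axis.
- holddown_b (a joint): Swing of the arm, rad, counter-clockwise from above. 0: open stop, arm pointing 140 degrees counter-clockwise from the station's +x. 1.4: far stop, over the block (220 degrees). Stays where left; runs freely at about 1 N on the knob; at a stop the arm springs about 1 mm per N. One of the three arms, alike in looks, is stopped part-way by set glue, the push rising there as at a stop.
- station_c: Wooden station fixed to the bench. Origin: at bench level on the arm's vertical pivot axis (steel bolt, top at 85 mm). Plywood plate 200 x 200 x 15 mm, reaching 165 mm to own -x (towards the robot), 35 mm to +x, 100 mm to each side. On its -y front half a glued-up block 75 x 36 mm, top at 47 mm. Two stop dowels, top at 65 mm, end the arm's arc.
- knob_c (a point): Centre of the upright round knob on this station's arm: 28 mm across, 50 mm tall, from 73 to 123 mm above the bench, its axis 125 mm from the pivot axis. The arm is a level wooden bar 160 x 36 x 22 mm, top at 73 mm, ending 23 mm beyond the knob's axis.
- holddown_c (a joint): Swing of the arm, rad, counter-clockwise from above. 0: open stop, arm pointing 140 degrees counter-clockwise from the station's +x. 1.4: far stop, over the block (220 degrees). Stays where left; runs freely at about 1 N on the knob; at a stop the arm springs about 1 mm per N. One of the three arms, alike in looks, is stopped part-way by set glue, the push rising there as at a stop.
- glue: White glue bottle standing behind the stations, 60 mm across, 150 mm tall; origin under its centre. Bystander.
- offcut: Loose light wood offcut 60 x 110 x 40 mm behind the stations; origin under its centre. Bystander.

How it is judged:
By the outcome, as a careful person would: the job done as asked, in the order asked, and still so for the second after the job is handed in, with the robot touching nothing.
It also fails if it takes over 72 s, if anything falls off the work surface, if the arm or the gripper's body presses on something with over 40 N, if the wrist force passes 120 N, or if a joint passes its speed limit or range.

## Robot

A 6-joint arm with a two-finger parallel gripper is mounted at the origin on the work surface. World frame = base frame: x ahead of the robot, y to its left, z up, the work surface at z = 0. Lengths are in m, angles in rad, forces in N, time in s.
With the tool pointing down it reaches from about 0.35 to 0.8 m from the base axis. Payload 7.3 kg.
Tool frame: the origin (TCP) lies between the finger pads; the fingertips stand 25 mm ahead of it and the grasp point (between the pads) lies 6 mm ahead of it (r.tip_extent is the distance from the TCP to the fingertips, in m); z points along the fingers, y is the direction in which the jaws open and shut (so a half turn about z gives the same grasp; the last joint's range is limited). The gripper opens to 85 mm and grips with 20 to 120 N. Pads are 22 mm wide; open, the fingers measure 114 mm over their backs; the gripper's body (76 mm by 85 mm) begins 54 mm behind the grasp point. The pads swing forward as they close: fully open they stand 13 mm farther back than shut.
Start: joints at [-0.146, 0.342, 1.524, -0, 1.275, -0.146], TCP at [0.525, 0, 0.256] pointing down, gripper open.
Joint ranges: [-2.53, 2.53], [-0.77, 2.02], [0.04, 2.7], [-1, 4.14], [0.28, 2.66], [-3.11, 3.11]. Speed limits (rad/s): [2.57, 2.57, 3.14, 3.14, 3.14, 3.14].

## Interface

Orientations are given as a unit quaternion [x, y, z, w].
In Python, from workcell import r, command_gripper, optics gives the robot as it stands. The module is installed in compiled form; this text tells all that it offers. Calls block until the motion is done:
- r.reach(position, orientation): joint-space move of the TCP to a pose.
- r.move_straight(position, orientation=None, speed=0.15, max_force=None): straight line of the TCP; orientation=None keeps the orientation; speed is the mean speed in m/s. With max_force (N) it stops when the force on the tool has changed by that much, and returns True; else False.
- r.movej(angles): joint-space move.
- command_gripper(opening, force=None): finger opening in m; force is the grip in N (None keeps the last); returns when the fingers have stopped.
- r.hold(seconds).
- r.solve_ik(position, orientation): joint angles nearest the present ones, or None.
- r.read_state(): the state.
- optics.get_image(name): name is "scene" or "side" or "wrist"; returns (picture, depth): 420x560x3 uint8, red, green, blue; 420x560 float32, m along the optical axis (not along the pixel's ray), 0 where there is no reading.
- optics.camera_model(name): a dict with "K" (3x3 intrinsics, pixels), "R" (3x3) and "t" (3): a world point X has camera coordinates R X + t; the wrist camera has in their place "tool_from_camera" (4x4, takes a point from camera to tool coordinates, whose origin is the TCP and whose axes are the flange's). Camera axes: x right, y down, z forward; pixel columns grow to the right and rows downward; lengths in m; the calibration is good to about 2 mm. A picture is of the moment at which its call begins: read the wrist's pose just before it. camera_model takes no time and is no camera call.
A pose or a line that the arm cannot do raises r.PlanningError and nothing moves.
- r.finish_job(): hands the job in, once; it reports no verdict.
The state is a dict: "time_s": time; "joint_positions": joint angles; "dq": joint speeds; "tau": joint torques, N m; "eef_pos": TCP position; "eef_rot": TCP orientation; "contact_force": force on the tool from outside, world axes, zero at the start; "torque": the same for the moment, N m; "grip_width": finger opening in m.
Only numpy, scipy, OpenCV 4.12 (cv2) and the standard library are available. Lean on these libraries where they do the work, as an engineer would, in place of code of your own. Each camera call takes 0.05 s, during which the arm holds its last target. There are 200 camera calls.

## Working session

There is one attempt and no reset: what is moved stays moved. The work goes in short steps, each a Python script; the robot and the scene stay as the last script left them, time stands still between calls to the robot, and variables do not carry over. Pictures are saved under pics/ and viewed, about 8 in all and at most 12, crops included, and the job is handed in when it is done.

```bash
mkdir -p pics; python3 - <<'E'
from workcell import r, command_gripper, optics
import cv2, numpy as np
for n in ("scene","side"):
    p,d=optics.get_image(n); cv2.imwrite(f"pics/{n}0.png",p[:,:,::-1]); np.savez(f"pics/{n}0.npz",p=p,d=d)
    m=optics.camera_model(n); print(n,m["K"],m["R"],m["t"], -np.array(m["R"]).T@m["t"])
s=r.read_state(); print(s["time_s"],s["eef_pos"],s["eef_rot"],s["contact_force"],r.tip_extent)
E
```

```text
scene [[429.03151479   0.         288.07624179]
 [  0.         429.03151479 202.6588772 ]
 [  0.           0.           1.        ]] [[ 0.85675319  0.51571791  0.00300091]
 [ 0.39684274 -0.65552933 -0.64249291]
 [-0.32937791  0.55164874 -0.76628576]] [-0.55186689 -0.15930377  1.32504487] [ 0.97247278 -0.55077999  0.91466757]
side [[437.11653975   0.         281.47062964]
 [  0.         437.11653975 218.20847071]
 [  0.           0.           1.        ]] [[ 0.99489385 -0.10030121 -0.01122057]
 [-0.07983856 -0.71412434 -0.6954511 ]
 [ 0.06174171  0.69279586 -0.71848581]] [-0.61407887  0.15335512  0.96030886] [ 0.56389583 -0.61737623  0.78972897]
0.1 [5.24669080e-01 6.86557171e-05 2.55693761e-01] [ 7.07106873e-01  7.07106341e-01 -4.19606298e-04 -5.61846764e-04] [-0.19846063 -0.06816165  0.61109605] 0.025
```

View pics/scene0.png

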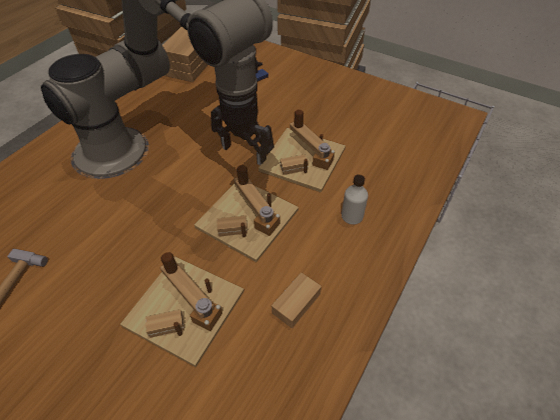

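View pics/side0.png

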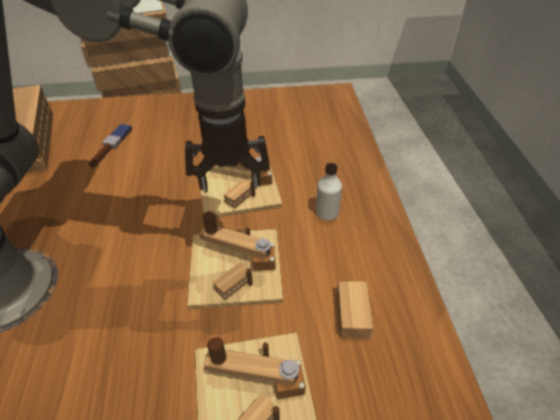

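Scene view: three stations, with knobs at about (299,118), (242,175) and (169,263) and bolts at (325,150), (267,213) and (204,307). The arms are open, and the bottle (355,200) and offcut (297,300) stand behind them. In the side view the gripper hides the farthest station. Next I'll measure from depth.

```bash
cat > see.py <<'E'
import cv2, numpy as np
from workcell import optics
from scipy.optimize import least_squares
def cloud(n,d):
    m=optics.camera_model(n);K=np.array(m["K"]);v,u=np.nonzero(d>0)
    c=np.stack([(u-K[0,2])/K[0,0],(v-K[1,2])/K[1,1],np.ones(len(u))],1)*d[v,u][:,None]
    return u,v,(c-m["t"])@np.array(m["R"])
def blobs(u,v,P,sel,amin):
    im=np.zeros((420,560),np.uint8);im[v[sel],u[sel]]=255
    k,l,st,_=cv2.connectedComponentsWithStats(im)
    for i in range(1,k):
        if st[i,4]>=amin: yield P[sel & (l[v,u]==i)]
def circ(Q):  # disc centre
    return np.array(cv2.minEnclosingCircle(Q[:,:2].astype(np.float32))[0]),cv2.minEnclosingCircle(Q[:,:2].astype(np.float32))[1]
E
python3 - <<'E'
from see import *
for n in ("scene","side"):
    d=np.load(f"pics/{n}0.npz"); u,v,P=cloud(n,d["d"]); z=P[:,2]
    ws=(P[:,0]>.3)&(P[:,0]<1)&(abs(P[:,1])<.5)
    print(n,"bench z",np.median(z[ws]))
    for nm,lo,hi,a in (("top",.115,.129,15),("bolt",.077,.093,8),("plate",.010,.020,300)):
        for Q in blobs(u,v,P,ws&(z>lo)&(z<hi),a):
            c,rad=circ(Q)
            x=""
            if nm=="plate": x=cv2.minAreaRect((Q[:,:2]*1000).astype(np.float32))
            print(nm,len(Q),"c",c.round(4),"r %.4f"%rad,"mean",Q.mean(0).round(4),x)
E
```

```text
scene bench z 0.0016354015756291599
top 58 c [0.4801 0.3309] r 0.0146 mean [0.4822 0.3296 0.122 ] 
top 80 c [0.4715 0.0567] r 0.0144 mean [0.472  0.0553 0.1217] 
top 60 c [0.7531 0.1549] r 0.0168 mean [0.7548 0.1486 0.1207] 
top 126 c [ 0.4849 -0.2487] r 0.0151 mean [ 0.4874 -0.2493  0.1217] 
bolt 35 c [0.4836 0.33  ] r 0.0125 mean [0.4856 0.3247 0.084 ] 
bolt 66 c [0.5963 0.2816] r 0.0169 mean [0.5967 0.2801 0.0833] 
bolt 44 c [0.4714 0.0549] r 0.0137 mean [0.4752 0.0501 0.0846] 
bolt 101 c [0.7556 0.1499] r 0.0286 mean [0.7606 0.1349 0.0857] 
bolt 88 c [5.803e-01 5.000e-04] r 0.0165 mean [ 0.5817 -0.0017  0.0833] 
bolt 53 c [ 0.4865 -0.249 ] r 0.0139 mean [ 0.4936 -0.253   0.0852] 
bolt 118 c [ 0.606  -0.2829] r 0.0168 mean [ 0.6071 -0.2843  0.0836] 
plate 1981 c [0.5305 0.2758] r 0.1392 mean [0.5294 0.2584 0.0159] ((530.0017700195312, 276.19647216796875), (200.9082489013672, 205.08157348632812), 6.4661149978637695)
plate 2782 c [0.5166 0.0009] r 0.1392 mean [ 0.5201 -0.017   0.0157] ((516.060791015625, 2.5970840454101562), (202.95700073242188, 202.30506896972656), 88.6040954589843
[... 620 characters left out ...]
68 -0.0029] r 0.0132 mean [ 0.5762 -0.0043  0.0829] 
bolt 73 c [ 0.4821 -0.2529] r 0.0137 mean [ 0.4832 -0.2611  0.0853] 
bolt 166 c [ 0.6024 -0.2859] r 0.0130 mean [ 0.6014 -0.2871  0.0836] 
plate 2120 c [0.533  0.2546] r 0.1240 mean [0.5206 0.2442 0.0137] ((527.076416015625, 266.8175354003906), (199.5709228515625, 192.54580688476562), 6.133326053619385)
plate 4110 c [ 0.5113 -0.0008] r 0.1404 mean [ 0.5023 -0.0227  0.0142] ((511.6150207519531, -1.2201690673828125), (202.9619140625, 200.16065979003906), 88.6968994140625)
plate 5274 c [ 0.536  -0.2745] r 0.1286 mean [ 0.532  -0.2757  0.0145] ((535.3897094726562, -274.0752868652344), (200.6835174560547, 167.81202697753906), 3.914419174194336)
```

```bash
cat > arm.py <<'E'
import numpy as np
from scipy.spatial.transform import Rotation as Rn
from workcell import r, command_gripper
S={"L":((.5933,.281),6.3,.19),"M":((.5787,-.0012),-1.35,.24),"R":((.6037,-.2845),3.93,.35)}
Z,UP=.118,.185   # TCP heights: tips at 93 mm / 160 mm
def pose(s,q,sgn,z):
    """tool against the knob at swing q; sgn=+1 pushes towards the block, -1 back"""
    p,yaw,_=S[s]; th=np.radians(140+yaw)+q
    e=np.array([np.cos(th),np.sin(th),0]); t=np.array([-e[1],e[0],0])
    pos=np.array([*p,z])+.125*e-sgn*.025*t
    zt=np.array([0,0,-1.]); y=-e
    return pos,Rn.from_matrix(np.stack([np.cross(y,zt),y,zt],1)).as_quat(),t
def swing(s):  # swing q matching the present TCP
    def f(sgn):
        p,yaw,_=S[s]; d=np.array(r.read_state()["eef_pos"])[:2]-p
        a=np.arctan2(d[1],d[0])+sgn*np.arctan2(.025,.125)-np.radians(140+yaw)
        return (a+np.pi)%(2*np.pi)-np.pi
    return f
def push(s,q0,q1,sgn,lim=3.5,step=.09,speed=.06):
    """lower the closed fingers beside the knob and push until stopped; returns swing or None"""
    pos,o,_=pose(s,q0,sgn,UP); r.reach(pos,o)
    pos[2]=Z
    if r.move_straight(pos,o,speed=.12,max_force=8): raise SystemExit("touched on the way down")
    r.hold(.1); base=np.array(r.read_state()["contact_force"]); f=swing(s); q=q0; stop=None; log=[]
    while sgn*(q1-q)>1e-6:
        q+=sgn*step; pos,o,t=pose(s,q,sgn,Z)
        hit=r.move_straight(pos,o,speed=speed,max_force=lim)
        F=-sgn*(np.array(r.read_state()["contact_force"])-base)@t
        a=f(sgn); log.append(f"{a:.2f}:{F:.1f}"+("*" if hit else ""))
        if F>lim-.5 or (hit and F>2): stop=a; break
    print(s,sgn,"q:F"," ".join(log),"stop",stop,"t",r.read_state()["time_s"])
    return stop
def leave(s,sgn):
    q=swing(s)(sgn)-sgn*.15
    pos,o,_=pose(s,q,sgn,Z); r.move_straight(pos,o,speed=.08)
    pos[2]=UP; r.move_straight(pos,o,speed=.15)
E
python3 - <<'E'
from arm import *
command_gripper(0)
push("M",S["M"][2]-.17,1.6,1)
s=r.read_state();print(s["contact_force"],s["grip_width"],s["eef_pos"])
E
```

```text
M 1 q:F 0.16:1.4 0.25:1.1 0.34:0.4 0.43:-0.1 0.52:1.2 0.61:0.5 0.70:0.2 0.79:1.4 0.88:0.4 0.97:0.9 1.06:0.3 1.15:0.6 1.24:0.1 1.33:0.3 1.41:2.0 1.45:4.5* stop 1.4522603064911852 t 7.825
[-0.05502156  6.28821843  0.09820213] -5.052513241628891e-05 [ 0.46836968 -0.06631527  0.11705347]
```

M swings freely to its far stop. Next is L, then R.

```bash
python3 - <<'E'
from arm import *
leave("M",1)
a=push("L",S["L"][2]-.17,1.6,1)
leave("L",1)
if a is not None and a<1.3: push("L",a+.13,-.25,-1); leave("L",-1)
print(r.read_state()["time_s"])
E
```

```text
L 1 q:F 0.11:0.1 0.20:-0.8 0.29:0.6 0.38:-0.2 0.47:0.4 0.56:0.2 0.65:0.0 0.74:0.6 0.83:0.5 0.92:0.7 1.01:0.3 1.10:0.5 1.19:-0.0 1.28:-0.7 1.37:-0.4 1.45:5.5* stop 1.4497893517857863 t 16.7333
17.7417
```

```bash
python3 - <<'E'
from arm import *
from workcell import optics
import cv2
a=push("R",S["R"][2]-.17,1.6,1,lim=3)
leave("R",1)
if a is not None and a<1.3: push("R",a+.15,-.25,-1); leave("R",-1)
s=r.read_state();print(s["time_s"],s["contact_force"])
p,d=optics.get_image("scene");cv2.imwrite("pics/scene1.png",p[:,:,::-1])
E
```

```text
R 1 q:F 0.27:-0.6 0.36:-0.0 0.45:-0.5 0.54:-0.5 0.63:-0.1 0.72:-0.2 0.76:1.8* 0.78:3.5* stop 0.7755222285106789 t 22.5917
R -1 q:F 0.84:0.7 0.75:0.2 0.66:0.6 0.57:-0.1 0.48:-0.9 0.39:0.3 0.30:0.5 0.21:-0.0 0.12:0.3 0.03:0.4 -0.06:5.3 stop -0.05538150727120961 t 28.625
29.625 [ 0.38799337  0.40041502 -0.03902765]
```

View pics/scene1.png

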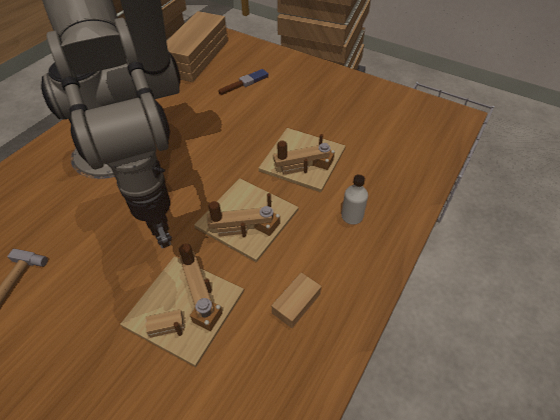

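The picture shows L and M over their blocks, with knobs at (282,148) and (214,210). R is back open with its knob at (186,252), and the bottle and offcut haven't moved. I'll lift clear, check the angles and hand in if they hold.

```bash
python3 - <<'E'
from arm import *
from see import *
p=np.array(r.read_state()["eef_pos"]); p[2]=.27; r.move_straight(p)
ok=set()
for n,sh in (("scene",(-.002,-.0012)),("side",(.002,.0012))):
    img,d=optics.get_image(n); u,v,P=cloud(n,d); z=P[:,2]
    ws=(P[:,0]>.3)&(P[:,0]<.65)&(abs(P[:,1])<.5)
    for Q in blobs(u,v,P,ws&(z>.113)&(z<.13),15):
        c=circ(Q)[0]+sh
        for s,(pv,yaw,_) in S.items():
            e=c-pv; dist=np.hypot(*e)
            if .1<dist<.15:
                q=(np.arctan2(e[1],e[0])-np.radians(140+yaw)+np.pi)%(2*np.pi)-np.pi
                print(n,s,"dist %.3f q %.2f"%(dist,q))
                if abs(q-(0 if s=="R" else 1.396))<.06: ok.add(s)
print(ok,r.read_state()["time_s"])
if len(ok)==3: r.finish_job(); print("handed in")
E
```

```text
scene L dist 0.125 q 1.40
scene M dist 0.124 q 1.41
scene R dist 0.125 q 0.00
side L dist 0.126 q 1.41
side R dist 0.124 q 0.00
{'R', 'L', 'M'} 30.4917
the job is handed in; nothing more can be done
handed in
```

I pushed all three knobs gently with closed fingers, in the order middle, left, right as the robot sees them, and handed the job in at about 30.5 s.

- **Middle and left arms:** both swung freely and are against their far stops. The push rose only at about 1.4 rad.
- **Right arm:** it bound at about 0.76 rad. I stopped pushing at 3.5 N and swung it back to its open stop.

**Final checks:** depth images put the left arm at 1.40–1.41 rad, the middle at 1.41 rad and the right at 0.00 rad. The side view gave no reading for the middle arm, so that one rests on the scene view alone. The bottle and offcut look unmoved in the scene picture, and the gripper was raised clear of everything. At the stops the force on the tool reached about 5.5 N at most. No check failed.

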